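Slide the red-ended score plate out over the edge of the domino case

ROBOT

A 7-joint arm with a two-finger parallel gripper is mounted at the origin on the work surface. World frame = base frame: x ahead of the robot, y to its left, z up, the work surface at z = 0. Lengths are in m, angles in rad, forces in N, time in s.
With the tool pointing down it reaches from about 0.4 to 0.85 m from the base axis. Payload 6.9 kg.
Tool frame: the origin (TCP) lies midway between the tips of the shut fingers; the grasp point (between the pads) lies 19 mm behind it; z points along the fingers, y is the line along which they close (so a half turn about z gives the same grasp; the last joint's range is limited). The gripper opens to 85 mm and grips with 20 to 120 N. Pads are 22 mm wide; open, the fingers measure 114 mm over their backs; the gripper's body (76 mm by 85 mm) begins 54 mm behind the grasp point. The pads swing forward as they close: fully open they stand 13 mm farther back than shut.
Start: joints at [-1.135, 0.507, -0.238, 1.5, 0.126, 1.149, -0.155], TCP at [0.202, 0.591, 0.209] pointing down, gripper open.
Joint ranges: [-3.08, 3.08], [-0.24, 2.05], [-1.43, 1.35], [0, 2.5], [-1.52, 4.66], [0.17, 1.96], [-2.89, 2.89]. Speed limits (rad/s): [2.39, 2.39, 3.14, 3.14, 3.14, 3.14, 3.14].

INTERFACE

Orientations are given as a 3x3 rotation matrix whose columns are the frame's x, y, z axes.
In Python, from plant import ctrl, viewer, ticket gives the robot as it stands.
- The arm moves only by the tool send_rows, never from a script. Its argument "motion" is a list of rows, each a list of 6 numbers: the shift along the tool's x, y, z in mm, then the turn, a rotation vector about the tool's x, y, z in degrees. In form: [[dx, dy, dz, ax, ay, az], ...]. A call has 1 to 10 rows; each row is the pose to reach, as a shift and turn from the pose commanded when the call began, along the tool's axes at that moment; what a row does not reach only later rows make up. A row lasts 1/10 s, in which the tool goes at most 50 mm and 8.59 degrees, less where a joint would pass 70% of its speed; a pose out of reach is approached as far as the arm can. A call with a gripper value outside its range is refused whole. "gripper" is the finger opening in mm, from 0 to 85.4, set as the call begins (left out, the last holds). The fingers move at their own pace and stop on an object; the grip force is fixed at half the most. Time passes only in rows, so rows that repeat a pose let the fingers close. It gives the time, the measured TCP pose, the force, the opening and the grip force at its end, in the units of the state.
- ctrl.sense(): the state, without advancing time (a new reading comes with each control period).
- viewer.get_image(name): name is "side" or "top" or "wrist"; returns the picture (400x640x3 uint8, red, green, blue); there is no depth.
- viewer.camera_model(name): a dict with "intrinsics" (3x3 intrinsics, pixels), "R" (3x3) and "t" (3): a world point X has camera coordinates R X + t; the wrist camera has in their place "T_tool_cam" (4x4, takes a point from camera to tool coordinates, whose origin is the TCP and whose axes are the flange's). Camera axes: x right, y down, z forward; pixel columns grow to the right and rows downward; lengths in m; the calibration is good to about 2 mm. A picture is of the moment at which its call begins: read the wrist's pose just before it. camera_model takes no time and is no camera call.
- ticket.close_job(): hands the job in; it is judged then, once.
The state is a dict: "time_s": time; "qpos": joint angles; "qvel": joint speeds; "joint_torque": joint torques, N m; "eef_pos": TCP position; "tool_rot": TCP orientation; "force": force on the tool from outside, world axes, zero at the start; "ft_torque": the same for the moment, N m; "gripper_width": finger opening in m; "gripper_force": force on a finger pad.
Only numpy, scipy, OpenCV 4.12 (cv2) and the standard library are available. Lean on these libraries where they do the work, as an engineer would, in place of code of your own. Each camera call takes 0.05 s, during which the arm holds its last target. There are 200 camera calls.

TASK

On the closed domino case lie two score plates; push the one with the red end across the lid, towards the clasp side facing away from the robot, until just its red end sticks out squarely past the lid's edge and the white part still lies on the lid, so that a player can take it from there. Push it gently with the fingertips: it must stay flat on the lid, never pinched, lifted or tipped. Leave the yellow-ended plate, the dominoes, cup, glass and bowl where they are, and finish clear of everything.

Things in the scene. Friction and masses are not known exactly. Their poses are not given: they have to be found in the camera images.
- domino_case: fixed dark wooden domino case with a closed, flat medium-brown flap lid: 200 mm (its x) x 300 mm (its y) x 45 mm high, immovable, lid 45 mm above the table. Origin: centre of its underside on the table; +x points to the clasp side, away from the robot, give or take 0.35 rad; brass hinges on the -x side. On the lid lie only the two plates and one domino pair (16 mm high)
- case_edge (a point): middle of the lid's upper edge on the clasp (+x) side, 100 mm along x from the case's origin, 45 mm up; the edge runs along the case's y. Axes as the case's
- red_plate: white acrylic score plate lying flat, 120 mm long (its x) x 50 mm wide (its y) x 6 mm thick, about 45 g, two rows of small black dots; the last 40 mm at its +x end are red. Origin: centre of its underside, z up. It lies on the left or right half of the lid (about 75 mm either side of the case's middle), red end roughly towards the clasp side but up to 0.2 rad askew; slides freely with ordinary dry friction (well under 1 N)
- red_line (a point): the boundary between white and red on the red plate, in the middle of its width on the underside: 20 mm along +x from the plate's origin, 40 mm from its red tip. Axes as the plate's
- yellow_plate: white acrylic score plate lying flat, 120 mm long (its x) x 50 mm wide (its y) x 6 mm thick, about 45 g, two rows of small black dots; the last 40 mm at its +x end are yellow. Origin: centre of its underside, z up. On the other half of the lid; leave alone
- domino_a1: black acrylic domino 48 (x) x 24 x 8 mm lying on the lid between the two plates near the clasp side, lower of a pair. Origin: centre of its underside
- domino_a2: equal domino lying on domino_a1. Origin: centre of its underside
- domino_b1: equal domino on the table to the robot's right, lower of a pair. Origin: centre of its underside
- domino_b2: equal domino lying on domino_b1. Origin: centre of its underside
- coffee_cup: white ceramic cup with a handle, 80 mm across, 75 mm high, upright on the table to the left. Origin: centre of its underside
- amber_glass: empty amber glass, 70 mm across, 110 mm high, upright on the table to the right. Origin: centre of its underside
- red_bowl: red plastic bowl, 110 mm across, 42 mm high, on the table to the left, beyond the cup. Origin: centre of its underside
There are look-alikes about, which are no part of the job. Leave any blue or brown look-alike of the red_plate alone.

How it is judged:
At the end, for the whole second after the job is handed in: The red plate lies flat and still on the lid, its white/red boundary within 6 mm of the lid's clasp-side edge (red end out, 34 to 46 mm overhang), square to the edge within 0.14 rad (8 degrees) (x of red_line in the frame of case_edge between -0.006 and 0.006 m and angle between the x axis of red_plate and the x axis of domino_case, either way round below 0.14 rad and height (world z) of red_plate between 0.042 and 0.048 m and angle between red_plate's own z axis and vertical below 0.05 rad and linear speed of red_plate below 0.01 m/s and angular speed of red_plate below 0.1 rad/s); the robot touches nothing.
It fails at once if the red plate is lifted, tipped or dropped off the lid (more than 8 mm up or down, or 0.12 rad) (height (world z) of red_plate above 0.053 m or height (world z) of red_plate below 0.037 m or angle between red_plate's own z axis and vertical above 0.12 rad).
It fails at once if the red plate is pinched or pressed hard (over 30 N from the fingers) (contact force between the fingers and red_plate above 30 N).
It fails at once if the other plate, a domino, the cup, the glass or the bowl is moved more than 12 mm (distance of any of yellow_plate, domino_a1, domino_a2, domino_b1, domino_b2, coffee_cup, amber_glass, red_bowl from where it was at the start of the episode above 0.012 m).
It also fails if it takes over 45 s, if anything falls off the work surface, if the arm or the gripper's body presses on something with over 40 N, if the wrist force passes 120 N, or if a joint passes its speed limit or range.

## Working session

There is one attempt and no reset: what is moved stays moved. The work goes in short steps, Python scripts to look and compute and a tool call to move; the robot and the scene stay as the last step left them, time stands still between calls to the robot, and variables do not carry over. Pictures are saved under pics/ and viewed, at most 10 in all, crops included, and the job is handed in when it is done.

Besides the shell and the picture viewer there is one more tool, called after "Request:" as a command line: name --pt "numbers of a row" for each row, then --argument value for the rest. send_rows: Moves the arm, as the interface text tells. Its arguments: {"type":"object","properties":{"motion":{"type":"array"},"gripper":{"type":"number"}},"required":["motion"]}

```bash
ls; mkdir -p pics; python3 - <<'E'
from plant import ctrl, viewer
import cv2, numpy as np
s=ctrl.sense(); print(s['time_s'],s['eef_pos'],s['tool_rot'])
for n in ['top','side']:
    im=viewer.get_image(n); cv2.imwrite(f'pics/{n}0.png',im[:,:,::-1])
    m=viewer.camera_model(n); print(n,{k:np.round(v,4).tolist() for k,v in m.items()})
print({k:np.round(v,4).tolist() for k,v in viewer.camera_model('wrist').items()})
E
```

```text
pics
0.0 [0.20229836 0.59079234 0.20793259] [[-9.46121318e-01  3.23811888e-01 -5.59564946e-04]
 [ 3.23812371e-01  9.46119863e-01 -1.65927200e-03]
 [-7.87648754e-06 -1.75106666e-03 -9.99998467e-01]]
top {'intrinsics': [[469.6891, 0.0, 323.9916], [0.0, 469.6891, 200.3424], [0.0, 0.0, 1.0]], 'R': [[0.0066, -1.0, 0.0041], [-0.9893, -0.0071, -0.1458], [0.1458, -0.0031, -0.9893]], 't': [-0.0349, 0.479, 1.2774]}
side {'intrinsics': [[407.9151, 0.0, 316.5066], [0.0, 407.9151, 203.9333], [0.0, 0.0, 1.0]], 'R': [[0.945, -0.3271, -0.0004], [-0.2491, -0.719, -0.6488], [0.212, 0.6132, -0.761]], 't': [-0.4444, 0.1343, 1.0725]}
{'intrinsics': [[309.2227, 0.0, 313.9575], [0.0, 309.2227, 200.403], [0.0, 0.0, 1.0]], 'T_tool_cam': [[0.0001, -0.9512, -0.3087, 0.0792], [1.0, -0.0002, 0.0008, -0.0001], [-0.0008, -0.3087, 0.9512, -0.1663], [0.0, 0.0, 0.0, 1.0]]}
```

View pics/top0.png

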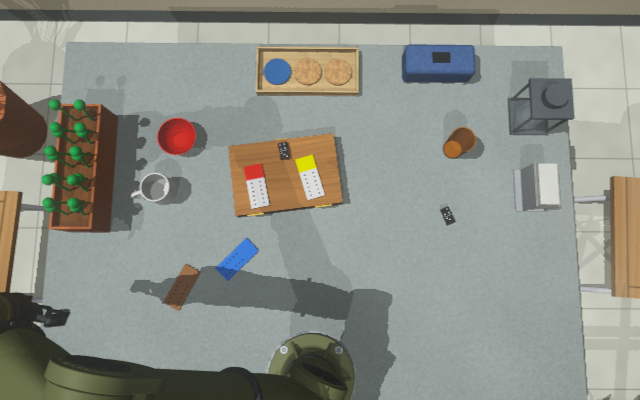

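View pics/side0.png

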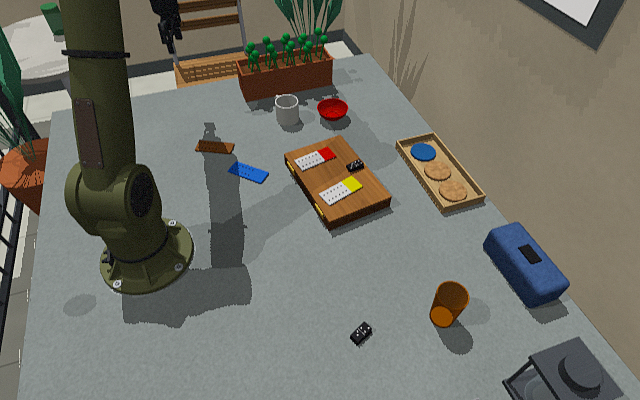

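The top view shows the case at about (286,175). There are four candidate plates: red-ended on the lid (257,187), yellow-ended on the lid (310,178), blue on the table (238,258) and brown on the table (182,287). The red-ended one on the left half of the lid fits the description. I'll measure it and confirm in an enlarged crop.

```bash
cat > h.py <<'E'
from plant import ctrl, viewer
import cv2, numpy as np
def ray(n,px,z,s=None):
    m=viewer.camera_model(n); K=np.array(m['intrinsics'])
    p=np.c_[np.atleast_2d(px),np.ones(len(np.atleast_2d(px)))]
    d=np.linalg.solve(K,p.T)
    if n=='wrist':
        T=np.array(m['T_tool_cam']); R=np.array(s['tool_rot'])
        d=R@T[:3,:3]@d; c=R@T[:3,3]+np.array(s['eef_pos'])
    else:
        R=np.array(m['R']); d=R.T@d; c=-R.T@np.array(m['t'])
    return (c[:,None]+d*((z-c[2])/d[2])).T
def biggest(mask,near=None):
    cs,_=cv2.findContours(mask.astype(np.uint8),0,cv2.CHAIN_APPROX_NONE)
    return max(cs,key=cv2.contourArea)
def rect(n,c,z,s=None):
    w=ray(n,c.reshape(-1,2)+0.0,z,s)[:,:2]
    (cx,cy),(a,b),t=cv2.minAreaRect((w*1000).astype(np.float32))
    if a<b: a,b,t=b,a,t+90
    return np.round([cx,cy,a,b,(t+90)%180-90],1)   # mm, long side angle deg
E
python3 - <<'E'
from h import *
im=cv2.imread('pics/top0.png'); hsv=cv2.cvtColor(im,cv2.COLOR_BGR2HSV)
roi=np.zeros(im.shape[:2],bool); roi[125:225,215:360]=1
H,S,V=[hsv[:,:,i].astype(int) for i in range(3)]
sat=roi&(S>70)|roi&(V>170)
cl=cv2.morphologyEx(sat.astype(np.uint8),cv2.MORPH_CLOSE,np.ones((15,15)))
print('case',rect('top',biggest(cl),.045))
red=roi&((H<6)|(H>172))&(S>180)&(V>110); white=roi&(S<60)&(V>150)
l=np.arange(640)[None]<280
for nm,mk in [('red',red&l),('white',white&l),('white+red',(red|white)&l)]:
    mk=cv2.morphologyEx(mk.astype(np.uint8),cv2.MORPH_CLOSE,np.ones((5,5)))
    print(nm,rect('top',biggest(mk),.051),mk.sum())
yel=roi&(abs(H-29)<5)&(S>180)
mk=cv2.morphologyEx((yel|white&~l).astype(np.uint8),cv2.MORPH_CLOSE,np.ones((5,5)));print('yel',rect('top',biggest(mk),.051))
c=cv2.resize(im[125:225,215:360],None,fx=5,fy=5,interpolation=cv2.INTER_CUBIC)
cv2.drawContours(c,[((biggest(cl)-[215,125])*5+2).astype(int)],-1,(0,255,0),1)
cv2.imwrite('pics/crop1.png',c)
E
```

```text
case [547.1  55.8 375.9 258.8  86.9]
red [558.  165.7  49.5  36.3 -78. ] 230
white [523.7 183.1 232.7 175.6   2.3] 2782
white+red [523.7 183.1 232.7 175.6   2.3] 3038
yel [ 5.517e+02 -1.850e+01  2.809e+02  2.233e+02  4.000e-01]
```

View pics/crop1.png

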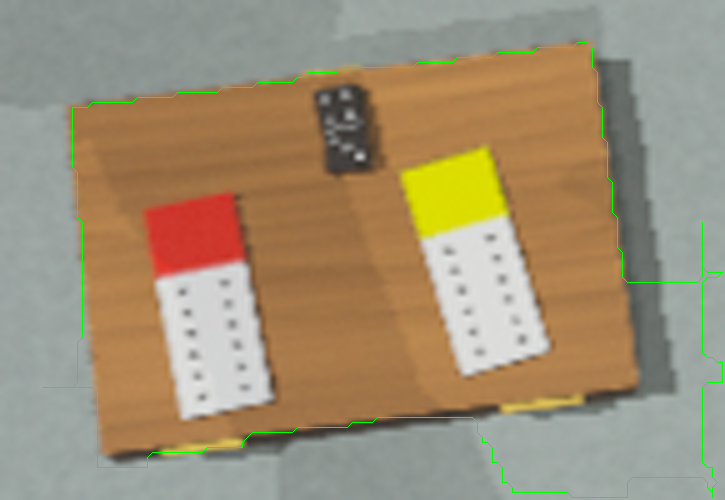

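The crop confirms the red-ended plate: red end at crop (195,235), white end at (225,400), facing the clasp edge that runs (72,105)–(592,43). The domino pair is at (345,130). The masks need tightening.

```bash
cat >> h.py <<'E'
def measure(im,n,roi,z_l=.045,s=None):
    "red patch rect (mm) and lid mask from hue; im is RGB"
    hsv=cv2.cvtColor(im,cv2.COLOR_RGB2HSV); H,S,V=[hsv[:,:,i].astype(int) for i in range(3)]
    red=roi&((H<6)|(H>172))&(S>180)&(V>90)
    wood=roi&(H>=6)&(H<24)&(S>90)&(V>70)
    white=roi&(S<40)&(V>190)
    return red,white,wood
E
python3 - <<'E'
from h import *
im=cv2.imread('pics/top0.png')[:,:,::-1].copy()
roi=np.zeros(im.shape[:2],bool); roi[125:225,215:360]=1
red,white,wood=measure(im,'top',roi)
k=np.ones((3,3))
w=cv2.morphologyEx(wood.astype(np.uint8),cv2.MORPH_CLOSE,np.ones((5,5)))
c=biggest(w); print('lid rect',rect('top',c,.045))
# clasp edge: top-most wood pixel per column
cols=np.arange(235,330); rows=np.array([np.argmax(w[:,x]) for x in cols])-.5
P=ray('top',np.c_[cols,rows],.045); f=np.polyfit(P[:,1],P[:,0],1)
r=P[:,0]-np.polyval(f,P[:,1]); g=abs(r)<.003; f=np.polyfit(P[g,1],P[g,0],1); print('edge x=a*y+b',f,g.mean(),'case yaw deg',-np.degrees(np.arctan(f[0])))
l=np.arange(640)[None]<280
for nm,mk in [('red',red),('white',white&l&(np.arange(400)[:,None]>160)),('both',(red|white)&l)]:
    mk=cv2.morphologyEx(mk.astype(np.uint8),cv2.MORPH_CLOSE,np.ones((5,5))); c=biggest(mk)
    print(nm,rect('top',c,.051),ray('top',np.mean(np.argwhere(mk)[:,::-1],0),.051))
E
```

```text
lid rect [551.1  78.3 299.6 207.3 -82.4]
edge x=a*y+b [-0.13489967  0.66389447] 0.9578947368421052 case yaw deg 7.682802190647238
red [558.  165.7  49.5  36.3 -78. ] [[0.55775565 0.16557075 0.051     ]]
white [496.8 153.9  78.3  48.5  12.2] [[0.49675953 0.15401493 0.051     ]]
both [517.  157.9 120.3  50.   10.7] [[0.51685427 0.1578186  0.051     ]]
```

The plate centre is (517,158) mm with yaw about 11°, and its 120x50 mm size matches. The case yaw is about 7.6° and the gap from red line to edge is about 105 mm. I'm moving to hover behind the plate's white end with the fingers shut.

Request:
send_rows --pt "-20 -19 0 0 0 -2" --pt "-60 -58 0 0 0 -5" --pt "-95 -91 0 0 0 -8" --pt "-130 -125 0 0 0 -11" --pt "-165 -158 0 0 0 -14" --pt "-200 -192 0 0 0 -17" --pt "-235 -226 10 0 0 -20" --pt "-270 -259 20 0 0 -22" --pt "-300 -288 35 0 0 -24" --pt "-325 -312 50 0 0 -25" --gripper 0

```text
time_s: 1.1
eef_pos: [0.4097, 0.1882, 0.1584]
tool_rot: [[-0.994, -0.106, 0.0], [-0.106, 0.994, -0.0], [-0.0, -0.001, -1.0]]
force: [0.2, 1.0, 0.3]
gripper_width: 0.0003
gripper_force: 0.0
```

```bash
python3 - <<'E'
from h import *
s=ctrl.sense(); print(s['time_s'],s['eef_pos'],np.round(s['tool_rot'],4),s['gripper_width'],s['force'])
R=np.array(s['tool_rot']);print('shift',1000*R.T@(np.array([.433,.1432,.11])-s['eef_pos']),'yaw',np.degrees(np.arctan2(-R[1,0],-R[0,0])))
E
```

```text
1.1 [0.40965928 0.18821591 0.15835669] [[-9.944e-01 -1.058e-01  5.000e-04]
 [-1.058e-01  9.944e-01 -5.000e-04]
 [-4.000e-04 -5.000e-04 -1.000e+00]] 0.00026544269000410573 [0.17167225 1.02777321 0.26728173]
shift [-18.42847077 -47.20703462  48.38882377] yaw 6.07236230832837
```

Request:
send_rows --pt "-5 -12 5 0 0 -0.5" --pt "-12 -30 15 0 0 -1" --pt "-17 -43 25 0 0 -1.5" --pt "-18.5 -47 28 0 0 -1.5" --pt "-18.5 -47 28 0 0 -1.5"

```text
time_s: 1.6
eef_pos: [0.432, 0.1457, 0.1304]
tool_rot: [[-0.991, -0.131, -0.001], [-0.131, 0.991, -0.0], [0.001, -0.0, -1.0]]
force: [0.0, -0.1, 1.1]
gripper_width: -0.0
gripper_force: 0.0
```

```bash
python3 - <<'E'
from h import *
s=ctrl.sense(); print(s['time_s'],s['eef_pos'],s['force'])
im=viewer.get_image('wrist'); cv2.imwrite('pics/w1.png',im[:,:,::-1])
roi=np.ones(im.shape[:2],bool)
red,white,wood=measure(im,'wrist',roi)
R=np.array(s['tool_rot']);print('yaw',np.degrees(np.arctan2(-R[1,0],-R[0,0])))
c=biggest(red);print('red',rect('wrist',c,.051,s))
E
```

```text
1.6 [0.43197895 0.14565865 0.13037402] [ 0.02891963 -0.12090788  1.11165479]
yaw 7.524527361441586
red [571.2 164.2  16.7   9.8   7.5]
```

View pics/w1.png

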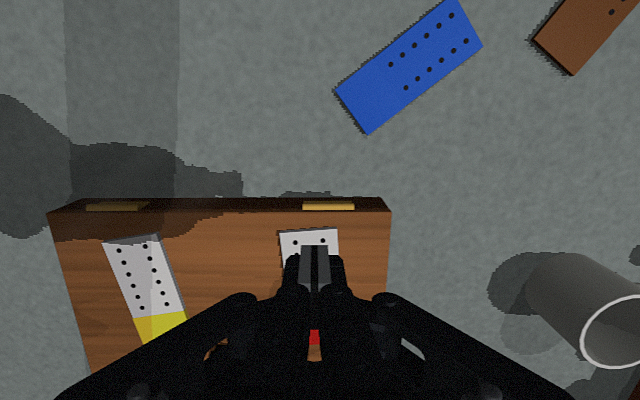

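The wrist view looks back past the fingers. It shows the plate's white end at (279,231)–(338,228) and the hinge edge at row ~212. The shut fingertips hide the plate at (315,265). I'll cast those points as a check.

```bash
python3 - <<'E'
from h import *
s=ctrl.sense(); p=ray('wrist',[[279,231],[338,228]],.051,s); q=ray('wrist',[[48,213],[390,210]],.045,s)
print(p*1000,p.mean(0)); print(q*1000, np.degrees(np.arctan2(*( (q[1]-q[0])[[0,1]]*[-1,1]))))
R=np.array(s['tool_rot']);u=np.array([.991,.133])
for c in (p.mean(0)[:2],np.array([.458,.1466])): print((R.T@np.r_[c-s['eef_pos'][:2],-.08])*1000, 'hinge to rear',(c-q.mean(0)[:2])@u)
print('hinge edge to clasp edge', (np.array([.6639-.1349*.09,.09])-q.mean(0)[:2])@u)
E
```

```text
[[464.16827634 120.36572709  51.        ]
 [454.67916506 170.47845426  51.        ]] [0.45942372 0.14542209 0.051     ]
[[476.36772202 -80.39244327  45.        ]
 [434.54282581 213.32805165  45.        ]] 8.104259697812829
[-27.12289323  -4.65491449  79.9826009 ] hinge to rear 0.014433650866400114
[-25.86702009  -3.29946898  79.98367483] hinge to rear 0.013179405594847282
hinge edge to clasp edge 0.19766677459484736
```

The two views agree to about 2 mm: the rear edge is ~26.5 mm ahead of the TCP and the lid depth is 198 mm. Descending behind the plate.

Request:
send_rows --pt "0 -3 15 0 0 -0.3" --pt "0 -3 35 0 0 -0.3" --pt "0 -3 55 0 0 -0.3" --pt "0 -3 68 0 0 -0.3" --pt "0 -3 76 0 0 -0.3" --pt "0 -3 79 0 0 -0.3" --pt "0 -3 80 0 0 -0.3" --pt "0 -3 80 0 0 -0.3"

```text
time_s: 2.45
eef_pos: [0.4329, 0.1435, 0.0513]
tool_rot: [[-0.99, -0.138, 0.001], [-0.138, 0.99, 0.0], [-0.001, 0.0, -1.0]]
force: [0.5, -0.2, -0.2]
gripper_width: 0.0001
gripper_force: 0.0
```

Request:
send_rows --pt "0 0 2 0 0 0" --pt "0 0 4 0 0 0" --pt "0 0 4 0 0 0" --pt "-4 0 4 0 0 0" --pt "-8 0 4 0 0 0" --pt "-11 0 4 0 0 0" --pt "-14 0 4 0 0 0" --pt "-17 0 4 0 0 0" --pt "-20 0 4 0 0 0" --pt "-23 0 4 0 0 0"

```text
time_s: 3.45
eef_pos: [0.4557, 0.1463, 0.0468]
tool_rot: [[-0.991, -0.138, -0.0], [-0.138, 0.991, -0.0], [0.0, -0.0, -1.0]]
force: [-0.3, 0.4, 0.5]
gripper_width: -0.0001
gripper_force: 0.0
```

```bash
cat >> h.py <<'E'
def top(name):
    s=ctrl.sense(); im=viewer.get_image('top'); cv2.imwrite(f'pics/{name}.png',im[:,:,::-1])
    roi=np.zeros(im.shape[:2],bool); roi[100:225,215:285]=1
    red,_,_=measure(im,'top',roi); c=biggest(red)
    ce=ray('top',np.mean(np.argwhere(red)[:,::-1],0),.051)[0,:2]
    u=np.array([.991,.134]); edge=np.array([.6639-.1349*ce[1],ce[1]])
    print('t',s['time_s'],'eef',np.round(s['eef_pos'],4),'F',np.round(s['force'],1))
    print('red',rect('top',c,.051),'centroid',ce,'red_line to edge mm',1000*((ce-edge)@u)-20)
E
python3 -c "
from h import *
top('t1')"
```

```text
t 3.45 eef [0.4557 0.1463 0.0468] F [-0.3  0.4  0.5]
red [560.6 151.7  36.1  22.2  15.2] centroid [0.56288036 0.15024602] red_line to edge mm -100.02469014121056
```

Request:
send_rows --pt "-4 0 0 0 0 0" --pt "-8 0 0 0 0 0" --pt "-12 0 0 0 0 0" --pt "-16 0 0 0 0 0" --pt "-20 0 0 0 0 0" --pt "-24 0 0 0 0 0" --pt "-28 0 0 0 0 0" --pt "-32 0 0 0 0 0" --pt "-36 0 0 0 0 0" --pt "-40 0 0 0 0 0"

```text
time_s: 4.5
eef_pos: [0.4954, 0.1518, 0.0468]
tool_rot: [[-0.991, -0.137, -0.0], [-0.137, 0.991, -0.0], [0.0, -0.0, -1.0]]
force: [-0.0, -0.2, -0.1]
gripper_width: -0.0002
gripper_force: 0.0
```

```bash
python3 -c "
from h import *
top('t2')
s=viewer.get_image('side')[:,:,::-1]; w=viewer.get_image('wrist')[:,:,::-1]
cv2.imwrite('pics/c2.png',np.hstack([cv2.resize(s[110:250,260:420],(400,350)),cv2.resize(w[150:400,160:480],(400,350))]))"
```

```text
t 4.5 eef [0.4954 0.1518 0.0468] F [-0.  -0.2 -0.1]
red [558.2 141.6   0.    0.    0. ] centroid [0.55823061 0.14163543] red_line to edge mm -105.78370326475174
```

View pics/c2.png

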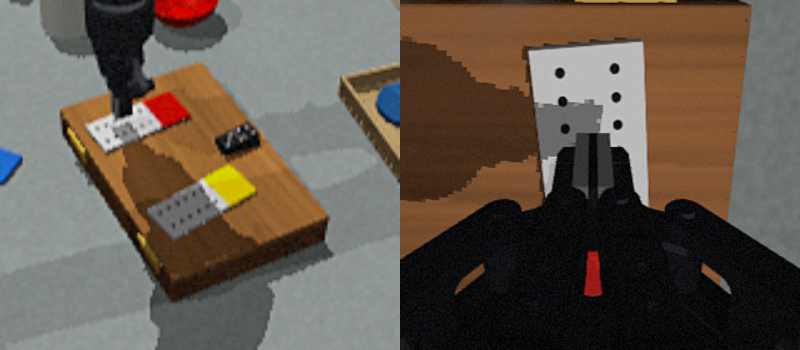

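The view shows the fingertips over the white part, at side (309,157), with the plate reaching behind them. Either the tips pass above the plate or they are not where I think. I'll check by projection.

```bash
python3 - <<'E'
from h import *
s=ctrl.sense(); R=np.array(s['tool_rot']); e=np.array(s['eef_pos']); print(e,s['time_s'],s['gripper_width'],s['force'],s['joint_torque'])
print('rear', ray('wrist',[[264,186],[354,179]],.051,s)*1000)
m=viewer.camera_model('side')
for d in ([0,0,0],[-.011,0,0],[.011,0,0],[0,0,-.02],[0,0,-.03]):
    c=np.array(m['R'])@(e+R@np.array(d))+m['t']; p=np.array(m['intrinsics'])@c
    w=viewer.camera_model('wrist');T=np.linalg.inv(w['T_tool_cam']);q=np.array(w['intrinsics'])@(T[:3,:3]@d+T[:3,3])
    print(d,'side',p[:2]/p[2],'wrist',q[:2]/q[2])
for n in('side',):
    im=viewer.get_image(n); roi=np.zeros(im.shape[:2],bool); roi[130:180,280:345]=1
    r,_,_=measure(im,n,roi); print('red side',rect(n,biggest(r),.051))
    a=im[120:190,280:350,::-1]
b=viewer.get_image('wrist')[150:290,250:390,::-1]
cv2.imwrite('pics/c3.png',np.hstack([cv2.resize(a,(400,400),interpolation=2),cv2.resize(b,(400,400),interpolation=2)]))
E
```

```text
[0.49525658 0.15180199 0.04671851] 4.65 -6.655459108370721e-05 [-0.36271082 -0.56720068 -1.55253305] [ 5.39231440e-02 -5.53292906e+01 -1.26844134e+00 -1.63295156e+01
  2.24665512e-02 -2.17281806e-02  1.53959583e-02]
rear [[464.505195   120.22571125  51.        ]
 [453.95383685 167.90390049  51.        ]]
[0, 0, 0] side [307.90296255 161.48638983] wrist [313.86384276 240.9684756 ]
[-0.011, 0, 0] side [311.15457667 160.34513049] wrist [313.86444459 257.61965591]
[0.011, 0, 0] side [304.63426354 162.63364565] wrist [313.8632181 223.6857037]
[0, 0, -0.02] side [307.79330902 156.61762511] wrist [313.87033023 257.36656424]
[0, 0, -0.03] side [307.73744965 154.13739373] wrist [313.87417466 267.08397373]
red side [558.9 163.5  51.9  37.4 -79.7]
```

View pics/c3.png

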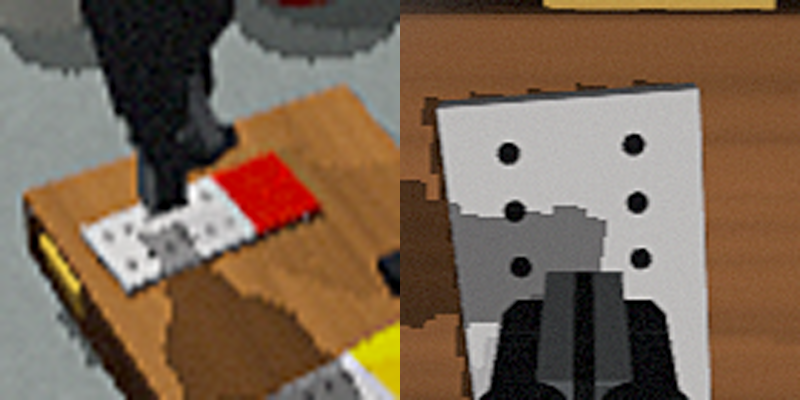

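The plate hasn't moved: its rear is still at x≈454–464. Both views put the real fingertips ~15 mm behind the nominal TCP, so they passed above it without touching. I'll go back behind the plate, then feel downward for the lid.

Request:
send_rows --pt "0 0 -5 0 0 0" --pt "10 0 -5 0 0 0" --pt "25 0 -5 0 0 0" --pt "40 0 -5 0 0 0" --pt "52 0 -5 0 0 0" --pt "60 0 -3 0 0 0" --pt "63 0 0 0 0 0" --pt "63 0 4 0 0 0" --pt "63 0 6 0 0 0" --pt "63 0 6 0 0 0"

```text
time_s: 5.75
eef_pos: [0.433, 0.1432, 0.0403]
tool_rot: [[-0.991, -0.137, -0.0], [-0.137, 0.991, -0.0], [0.0, -0.0, -1.0]]
force: [0.5, -0.7, 0.2]
gripper_width: -0.0001
gripper_force: 0.0
```

```bash
python3 - <<'E'
from h import *
s=ctrl.sense(); print(s['time_s'],s['eef_pos'],s['force'])
a=viewer.get_image('side')[120:190,270:340,::-1]
b=viewer.get_image('wrist')[150:290,250:390,::-1]
cv2.imwrite('pics/c4.png',np.hstack([cv2.resize(a,(400,400),interpolation=2),cv2.resize(b,(400,400),interpolation=2)]))
E
```

```text
5.75 [0.43295618 0.14315114 0.04031536] [ 0.53449846 -0.72066965  0.20651271]
```

View pics/c4.png

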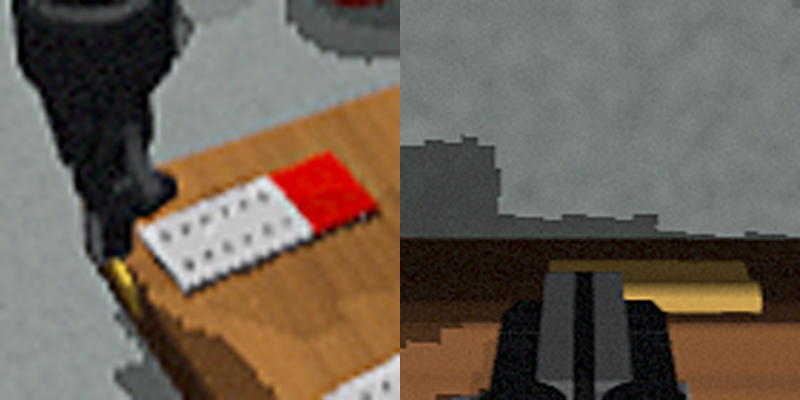

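The tip is just outside the hinge edge (x≈0.4445). I'm moving 8 mm forward so the finger fronts come down between the hinge edge and the plate, feeling downward in small steps.

Request:
send_rows --pt "-4 0 0 0 0 0" --pt "-8 0 0 0 0 0" --pt "-8 0 2 0 0 0" --pt "-8 0 3 0 0 0" --pt "-8 0 4 0 0 0" --pt "-8 0 5 0 0 0" --pt "-8 0 5 0 0 0"

```text
time_s: 6.55
eef_pos: [0.4404, 0.1442, 0.0356]
tool_rot: [[-0.99, -0.138, -0.0], [-0.138, 0.99, -0.0], [0.0, -0.0, -1.0]]
force: [-0.3, -0.0, 1.0]
gripper_width: -0.0001
gripper_force: 0.0
```

Request:
send_rows --pt "0 0 1 0 0 0" --pt "0 0 1 0 0 0"

```text
time_s: 6.75
eef_pos: [0.4405, 0.1442, 0.0347]
tool_rot: [[-0.99, -0.138, -0.0], [-0.138, 0.99, -0.0], [0.0, -0.0, -1.0]]
force: [-0.1, 1.0, 0.5]
gripper_width: -0.0
gripper_force: 0.0
```

Request:
send_rows --pt "0 0 1 0 0 0" --pt "0 0 1 0 0 0"

```text
time_s: 6.95
eef_pos: [0.4405, 0.1442, 0.0337]
tool_rot: [[-0.991, -0.137, -0.0], [-0.137, 0.991, -0.0], [0.0, -0.0, -1.0]]
force: [-0.7, -0.4, -0.6]
gripper_width: 0.0
gripper_force: 0.0
```

Request:
send_rows --pt "0 0 1 0 0 0" --pt "0 0 1 0 0 0"

```text
time_s: 7.15
eef_pos: [0.4405, 0.1442, 0.0327]
tool_rot: [[-0.991, -0.137, -0.0], [-0.137, 0.991, -0.0], [0.0, -0.0, -1.0]]
force: [-0.1, 0.7, 0.3]
gripper_width: -0.0
gripper_force: 0.0
```

Request:
send_rows --pt "0 0 1 0 0 0" --pt "0 0 1 0 0 0"

```text
time_s: 7.35
eef_pos: [0.4405, 0.1442, 0.0317]
tool_rot: [[-0.991, -0.137, -0.0], [-0.137, 0.991, -0.0], [0.0, -0.0, -1.0]]
force: [0.0, -0.2, 0.6]
gripper_width: -0.0001
gripper_force: 0.0
```

Request:
send_rows --pt "0 0 1 0 0 0" --pt "0 0 1 0 0 0"

```text
time_s: 7.55
eef_pos: [0.4405, 0.1442, 0.0307]
tool_rot: [[-0.99, -0.138, -0.0], [-0.138, 0.99, -0.0], [0.0, -0.0, -1.0]]
force: [-0.4, -0.1, -0.3]
gripper_width: -0.0002
gripper_force: 0.0
```

```bash
python3 - <<'E'
from h import *
s=ctrl.sense(); print(s['time_s'],s['eef_pos'],s['force'])
a=viewer.get_image('side')[120:190,270:340,::-1]
b=viewer.get_image('wrist')[150:290,250:390,::-1]
cv2.imwrite('pics/c5.png',np.hstack([cv2.resize(a,(400,400),interpolation=2),cv2.resize(b,(400,400),interpolation=2)]))
E
```

```text
7.55 [0.44052801 0.14421017 0.03067478] [-0.37893078 -0.08222993 -0.28975496]
```

View pics/c5.png

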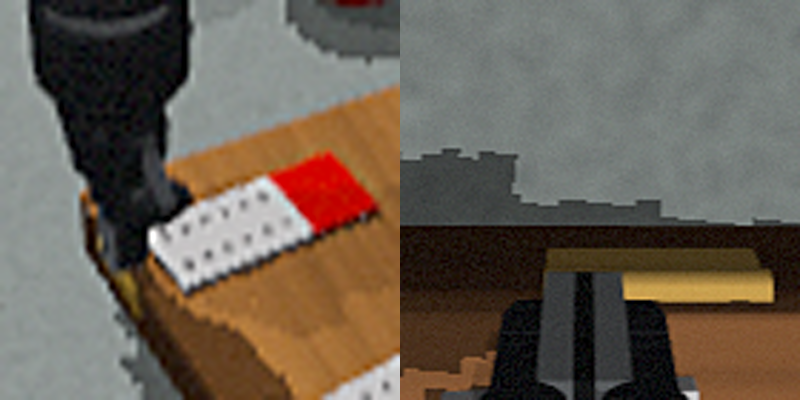

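```bash
python3 - <<'E'
from h import *
s=ctrl.sense(); R=np.array(s['tool_rot']); e=np.array(s['eef_pos'])
m=viewer.camera_model('side')
for k in (0,10,13,16,19,22):
  for x in (-8,8):
    c=np.array(m['R'])@(e+R@np.array([x,0,-k])/1000)+m['t']; p=np.array(m['intrinsics'])@c; p=p[:2]/p[2]
    w=viewer.camera_model('wrist');T=np.linalg.inv(w['T_tool_cam']);q=np.array(w['intrinsics'])@(T[:3,:3]@(np.array([x,0,-k])/1000)+T[:3,3])
    print(k,x,'c5 side',(p-[270,120])/.175,'c5 wrist',(q[:2]/q[2]-[250,150])/.35+[400,0])
E
```

```text
0 -8 c5 side [136.95710239 287.1687139 ] c5 wrist [582.4696581  294.68405578]
0 8 c5 side [109.41424055 296.92239626] c5 wrist [582.46711759 224.18349159]
10 -8 c5 side [136.15210753 273.63384151] c5 wrist [582.4783699  318.39484715]
10 8 c5 side [108.43448419 283.39609927] c5 wrist [582.47594018 244.6514466 ]
13 -8 c5 side [135.90865632 269.54054711] c5 wrist [582.48117053 326.01730209]
13 8 c5 side [108.13817142 279.30527147] c5 wrist [582.47878202 251.24435959]
16 -8 c5 side [135.66429487 265.43194806] c5 wrist [582.48406526 333.89583567]
16 8 c5 side [107.84074646 275.19908903] c5 wrist [582.48172219 258.06540294]
19 -8 c5 side [135.41901804 261.30795838] c5 wrist [582.48705889 342.0435729 ]
19 8 c5 side [107.54220303 271.07746533] c5 wrist [582.48476589 265.12662589]
22 -8 c5 side [135.1728207  257.16849142] c5 wrist [582.49015659 350.47455134]
22 8 c5 side [107.24253482 266.94031311] c5 wrist [582.48791869 272.44094143]
```

The projection puts the tips 16–19 mm behind the TCP, so they should now be ~2–4 mm above the lid. I'll keep feeling down.

Request:
send_rows --pt "0 0 1 0 0 0" --pt "0 0 1 0 0 0"

```text
time_s: 7.85
eef_pos: [0.4405, 0.1442, 0.0297]
tool_rot: [[-0.99, -0.138, -0.0], [-0.138, 0.99, -0.0], [0.0, -0.0, -1.0]]
force: [-0.2, 0.2, 0.5]
gripper_width: 0.0001
gripper_force: 0.0
```

Request:
send_rows --pt "0 0 1 0 0 0" --pt "0 0 1 0 0 0"

```text
time_s: 8.05
eef_pos: [0.4405, 0.1442, 0.0287]
tool_rot: [[-0.991, -0.137, -0.0], [-0.137, 0.991, -0.0], [0.0, -0.0, -1.0]]
force: [0.7, -0.1, 0.2]
gripper_width: -0.0002
gripper_force: 0.0
```

Request:
send_rows --pt "0 0 1 0 0 0" --pt "0 0 1 0 0 0"

```text
time_s: 8.25
eef_pos: [0.4405, 0.1442, 0.0277]
tool_rot: [[-0.991, -0.137, -0.0], [-0.137, 0.991, -0.0], [0.0, -0.0, -1.0]]
force: [0.1, -0.2, -0.7]
gripper_width: -0.0002
gripper_force: 0.0
```

Request:
send_rows --pt "0 0 1 0 0 0" --pt "0 0 1 0 0 0"

```text
time_s: 8.45
eef_pos: [0.4405, 0.1442, 0.0267]
tool_rot: [[-0.991, -0.137, -0.0], [-0.137, 0.991, -0.0], [0.0, -0.0, -1.0]]
force: [0.1, 0.0, 0.1]
gripper_width: -0.0002
gripper_force: 0.0
```

Request:
send_rows --pt "0 0 1 0 0 0" --pt "0 0 1 0 0 0"

```text
time_s: 8.65
eef_pos: [0.4405, 0.1442, 0.0257]
tool_rot: [[-0.99, -0.138, -0.0], [-0.138, 0.99, -0.0], [0.0, -0.0, -1.0]]
force: [-0.4, 0.3, 0.3]
gripper_width: 0.0003
gripper_force: 0.0
```

No contact yet; the finger front may be just outside the lid edge. I'll raise 5 mm, move 4 mm forward and feel again.

Request:
send_rows --pt "0 0 -3 0 0 0" --pt "0 0 -5 0 0 0" --pt "0 0 -5 0 0 0" --pt "-2 0 -5 0 0 0" --pt "-4 0 -5 0 0 0" --pt "-4 0 -5 0 0 0"

```text
time_s: 9.25
eef_pos: [0.445, 0.1448, 0.0308]
tool_rot: [[-0.991, -0.137, 0.0], [-0.137, 0.991, 0.0], [-0.0, 0.0, -1.0]]
force: [-0.4, 0.1, 0.5]
gripper_width: -0.0004
gripper_force: 0.0
```

Request:
send_rows --pt "0 0 1 0 0 0" --pt "0 0 2 0 0 0" --pt "0 0 2 0 0 0"

```text
time_s: 9.55
eef_pos: [0.4443, 0.1447, 0.0286]
tool_rot: [[-0.99, -0.138, -0.0], [-0.138, 0.99, -0.0], [0.0, -0.0, -1.0]]
force: [-0.7, -0.1, 0.0]
gripper_width: -0.0001
gripper_force: 0.0
```

Request:
send_rows --pt "0 0 1 0 0 0" --pt "0 0 1 0 0 0"

```text
time_s: 9.75
eef_pos: [0.4444, 0.1447, 0.0277]
tool_rot: [[-0.991, -0.137, -0.0], [-0.137, 0.991, -0.0], [0.0, -0.0, -1.0]]
force: [0.7, 0.6, 0.4]
gripper_width: -0.0006
gripper_force: 0.0
```

Request:
send_rows --pt "0 0 1 0 0 0" --pt "0 0 1 0 0 0"

```text
time_s: 9.95
eef_pos: [0.4445, 0.1448, 0.0267]
tool_rot: [[-0.991, -0.138, -0.0], [-0.138, 0.991, -0.0], [0.0, -0.0, -1.0]]
force: [-0.1, -0.1, 0.0]
gripper_width: 0.0001
gripper_force: 0.0
```

Request:
send_rows --pt "0 0 1 0 0 0" --pt "0 0 1 0 0 0"

```text
time_s: 10.15
eef_pos: [0.4445, 0.1447, 0.0257]
tool_rot: [[-0.991, -0.137, -0.0], [-0.137, 0.991, -0.0], [0.0, -0.0, -1.0]]
force: [-0.4, 0.1, -0.2]
gripper_width: 0.0003
gripper_force: 0.0
```

Request:
send_rows --pt "0 0 1 0 0 0" --pt "0 0 1 0 0 0"

```text
time_s: 10.35
eef_pos: [0.4445, 0.1447, 0.0247]
tool_rot: [[-0.991, -0.137, -0.0], [-0.137, 0.991, -0.0], [0.0, -0.0, -1.0]]
force: [-0.6, -0.6, 0.2]
gripper_width: 0.0002
gripper_force: 0.0
```

Request:
send_rows --pt "0 0 1 0 0 0" --pt "0 0 1 0 0 0"

```text
time_s: 10.55
eef_pos: [0.4445, 0.1447, 0.0237]
tool_rot: [[-0.99, -0.138, -0.0], [-0.138, 0.99, -0.0], [0.0, -0.0, -1.0]]
force: [-0.1, -0.5, -0.8]
gripper_width: 0.0001
gripper_force: 0.0
```

Correcting for the near finger's offset in the side view, the tips are ~22 mm behind the TCP. That also matches the wrist row 272, so the tip is now at ~0.046. A bit further.

Request:
send_rows --pt "0 0 1 0 0 0" --pt "0 0 1 0 0 0"

```text
time_s: 10.75
eef_pos: [0.4445, 0.1447, 0.0227]
tool_rot: [[-0.991, -0.137, -0.0], [-0.137, 0.991, -0.0], [0.0, -0.0, -1.0]]
force: [0.8, -0.2, 0.1]
gripper_width: -0.0
gripper_force: 0.0
```

Request:
send_rows --pt "0 0 1 0 0 0" --pt "0 0 1 0 0 0"

```text
time_s: 10.95
eef_pos: [0.4445, 0.1448, 0.0225]
tool_rot: [[-0.99, -0.138, 0.001], [-0.138, 0.99, -0.0], [-0.001, -0.0, -1.0]]
force: [-3.5, -1.3, 12.3]
gripper_width: -0.0
gripper_force: 5.6
```

```bash
python3 - <<'E'
from h import *
s=ctrl.sense(); print(s['time_s'],s['eef_pos'],s['force'])
a=viewer.get_image('side')[135:185,275:325,::-1]
b=viewer.get_image('wrist')[150:290,250:390,::-1]
cv2.imwrite('pics/c6.png',np.hstack([cv2.resize(a,(400,400),interpolation=2),cv2.resize(b,(400,400),interpolation=2)]))
E
```

```text
10.95 [0.44454913 0.14477067 0.02252552] [-3.47078296 -1.25840674 12.29602961]
```

View pics/c6.png

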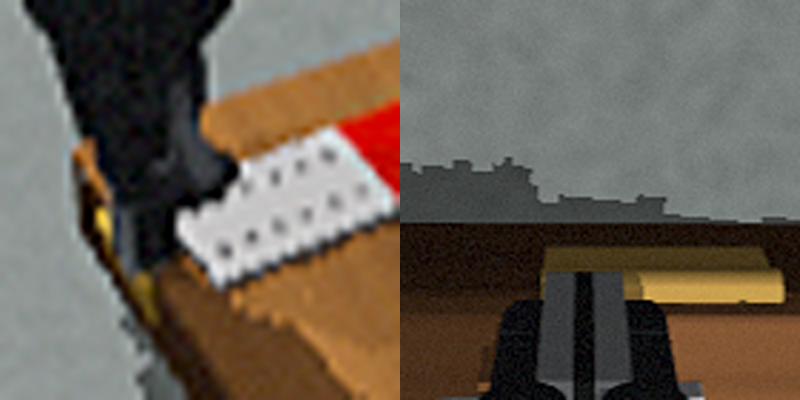

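The fingers touch the lid at TCP z 0.0226, so the tips sit ~22 mm behind the reported TCP. The view shows them at the hinge edge, right behind the white end. I'm lifting ~2.5 mm and starting a gentle push.

Request:
send_rows --pt "0 0 -1.5 0 0 0" --pt "0 0 -3 0 0 0" --pt "0 0 -3 0 0 0" --pt "-3 0 -3 0 0 0" --pt "-6 0 -3 0 0 0" --pt "-9 0 -3 0 0 0" --pt "-12 0 -3 0 0 0" --pt "-15 0 -3 0 0 0" --pt "-18 0 -3 0 0 0" --pt "-20 0 -3 0 0 0"

```text
time_s: 12.05
eef_pos: [0.4647, 0.1476, 0.0247]
tool_rot: [[-0.991, -0.137, 0.0], [-0.137, 0.991, 0.0], [-0.0, 0.0, -1.0]]
force: [0.7, -0.1, -0.7]
gripper_width: -0.0005
gripper_force: 0.1
```

```bash
cat >> h.py <<'E'
def side(name):
    s=ctrl.sense(); im=viewer.get_image('side'); cv2.imwrite(f'pics/{name}.png',im[:,:,::-1])
    roi=np.zeros(im.shape[:2],bool); roi[125:190,280:370]=1
    red,_,_=measure(im,'side',roi); c=biggest(red); r=rect('side',c,.051)
    u=np.array([.991,.134]); ce=r[:2]/1000; edge=np.array([.6639-.1349*ce[1],ce[1]])
    print('t',s['time_s'],'eef',np.round(s['eef_pos'],4),'F',np.round(s['force'],1),s['gripper_force'])
    print('side red',r,'gap mm',1000*((ce-edge)@u)-20)
E
python3 -c "
from h import *
side('s1')"
```

```text
t 12.05 eef [0.4647 0.1476 0.0247] F [ 0.7 -0.1 -0.7] 0.13343009526579408
side red [576.5 164.6  52.1  37.7 -79. ] gap mm -84.60870085999998
```

The plate is moving: the red patch advanced ~18 mm. Continuing.

Request:
send_rows --pt "-3 0 0 0 0 0" --pt "-6 0 0 0 0 0" --pt "-9 0 0 0 0 0" --pt "-12 0 0 0 0 0" --pt "-15 0 0 0 0 0" --pt "-18 0 0 0 0 0" --pt "-21 0 0 0 0 0" --pt "-24 0 0 0 0 0" --pt "-27 0 0 0 0 0" --pt "-30 0 0 0 0 0"

```text
time_s: 13.1
eef_pos: [0.4943, 0.1517, 0.0248]
tool_rot: [[-0.991, -0.137, -0.0], [-0.137, 0.991, -0.0], [0.0, -0.0, -1.0]]
force: [-0.1, 0.7, 0.5]
gripper_width: -0.0001
gripper_force: 0.2
```

```bash
python3 -c "
from h import *
side('s2')"
```

```text
t 13.1 eef [0.4943 0.1517 0.0248] F [-0.1  0.7  0.5] 0.18541407713200897
side red [605.7 164.6  52.   36.7 -81. ] gap mm -55.67150085999997
```

Request:
send_rows --pt "-3 0 0 0 0 0" --pt "-6 0 0 0 0 0" --pt "-9 0 0 0 0 0" --pt "-12 0 0 0 0 0" --pt "-15 0 0 0 0 0" --pt "-18 0 0 0 0 0" --pt "-21 0 0 0 0 0" --pt "-24 0 0 0 0 0" --pt "-27 0 0 0 0 0" --pt "-30 0 0 0 0 0"

```text
time_s: 14.15
eef_pos: [0.524, 0.1558, 0.0248]
tool_rot: [[-0.991, -0.138, 0.0], [-0.138, 0.991, -0.0], [-0.0, -0.0, -1.0]]
force: [-0.6, 0.6, 0.1]
gripper_width: -0.0002
gripper_force: 0.3
```

```bash
python3 -c "
from h import *
side('s3')"
```

```text
t 14.15 eef [0.524  0.1558 0.0248] F [-0.6  0.6  0.1] 0.2528637910472753
side red [636.  166.5  51.7  37.4 -83.5] gap mm -25.390197650000058
```

Yaw is ~6.5° against the case's ~7.7°, which is fine. I'll push 16 mm more, then back off and look from the top.

Request:
send_rows --pt "-2.5 0 0 0 0 0" --pt "-5 0 0 0 0 0" --pt "-7.5 0 0 0 0 0" --pt "-10 0 0 0 0 0" --pt "-12 0 0 0 0 0" --pt "-14 0 0 0 0 0" --pt "-15 0 0 0 0 0" --pt "-16 0 0 0 0 0" --pt "-16 0 0 0 0 0"

```text
time_s: 15.1
eef_pos: [0.5398, 0.158, 0.0248]
tool_rot: [[-0.991, -0.137, 0.0], [-0.137, 0.991, 0.0], [-0.0, 0.0, -1.0]]
force: [-0.9, -0.2, -0.1]
gripper_width: -0.0
gripper_force: 0.0
```

```bash
python3 -c "
from h import *
side('s4')
top('t4')
im=viewer.get_image('top')
print([ (int(r),[int(v) for v in im[r,260]]) for r in range(120,170,8)])"
```

```text
t 15.1 eef [0.5398 0.158  0.0248] F [-0.9 -0.2 -0.1] 0.001488816888013389
side red [651.9 168.3  51.6  38.8 -82.9] gap mm -9.392663030000167
t 15.15 eef [0.5397 0.158  0.0248] F [ 0.4 -0.4 -0.7]
red [651.8 155.1  36.5  17.6  12.4] centroid [0.65398233 0.15391272] red_line to edge mm -9.25245055074516
[(120, [147, 157, 153]), (128, [145, 155, 151]), (136, [210, 51, 40]), (144, [208, 50, 38]), (152, [86, 86, 78]), (160, [61, 61, 59]), (168, [65, 67, 50])]
```

```bash
cat >> h.py <<'E'
def side2(name):
    "gap red_line->clasp edge, both from the side image"
    im=viewer.get_image('side'); cv2.imwrite(f'pics/{name}.png',im[:,:,::-1])
    roi=np.zeros(im.shape[:2],bool); roi[125:230,280:400]=1
    red,_,wood=measure(im,'side',roi)
    rows=np.arange(172,203); cols=np.array([np.flatnonzero(wood[r]).max() for r in rows])+.5
    P=ray('side',np.c_[cols,rows],.045); f=np.polyfit(P[:,1],P[:,0],1)
    for _ in range(4):
        g=abs(P[:,0]-np.polyval(f,P[:,1]))<.0025; f=np.polyfit(P[g,1],P[g,0],1)
    r=rect('side',biggest(red),.051); ce=r[:2]/1000; th=np.arctan(-f[0]); u=np.array([np.cos(th),np.sin(th)])
    e=np.array([np.polyval(f,ce[1]),ce[1]])
    print('edge fit',f,g.mean(),'yaw',np.degrees(th),'red',r,'gap',1000*((ce-e)@u)-20, 'top-edge gap',1000*((ce-[.6639-.1349*ce[1],ce[1]])@u)-20)
E
python3 -c "
from h import *
side2('s5')"
```

```text
edge fit [0.05525142 0.66394327] 0.22580645161290322 yaw -3.1624576539783615 red [651.9 168.3  51.6  38.8 -82.9] gap -41.30958163671983 top-edge gap -9.312630338692967
```

The side edge fit is unreliable, so I'll retreat briefly for a clear top view with plate and edge in the same picture.

Request:
send_rows --pt "4 0 0 0 0 0" --pt "10 0 0 0 0 0" --pt "18 0 -5 0 0 0" --pt "30 0 -15 0 0 0" --pt "50 0 -25 0 0 0" --pt "75 0 -30 0 0 0" --pt "100 0 -30 0 0 0" --pt "120 0 -30 0 0 0" --pt "125 0 -30 0 0 0" --pt "125 0 -30 0 0 0"

```text
time_s: 16.3
eef_pos: [0.4154, 0.1407, 0.0556]
tool_rot: [[-0.99, -0.138, 0.001], [-0.138, 0.99, 0.0], [-0.001, -0.0, -1.0]]
force: [0.6, -0.5, -0.7]
gripper_width: -0.0003
gripper_force: 0.0
```

```bash
cat >> h.py <<'E'
def top2(name):
    s=ctrl.sense(); im=viewer.get_image('top'); cv2.imwrite(f'pics/{name}.png',im[:,:,::-1])
    roi=np.zeros(im.shape[:2],bool); roi[115:225,215:360]=1
    red,white,wood=measure(im,'top',roi)
    w=cv2.morphologyEx(wood.astype(np.uint8),cv2.MORPH_CLOSE,np.ones((5,5)))
    cols=np.r_[235:246,285:330]; rows=np.array([np.argmax(w[:,x]) for x in cols])-.5
    P=ray('top',np.c_[cols,rows],.045); f=np.polyfit(P[:,1],P[:,0],1)
    g=abs(P[:,0]-np.polyval(f,P[:,1]))<.003; f=np.polyfit(P[g,1],P[g,0],1)
    r=rect('top',biggest(red),.051); ce=r[:2]/1000; th=np.arctan(-f[0]); u=np.array([np.cos(th),np.sin(th)])
    gap=lambda c:1000*((c-[np.polyval(f,c[1]),c[1]])@u)
    print('t',s['time_s'],np.round(s['eef_pos'],4),'edge',f,g.mean(),'yaw',np.degrees(th),'red',r,'gap',gap(ce)-20)
    m=red|(white&(np.arange(640)[None]<290))
    mk=cv2.morphologyEx(m.astype(np.uint8),cv2.MORPH_CLOSE,np.ones((5,5))); q=rect('top',biggest(mk),.051)
    print('whole',q,'gap',gap(q[:2]/1000)+20, 'plate yaw rel',q[4]-np.degrees(th))
E
python3 -c "
from h import *
top2('t6')
c=cv2.imread('pics/t6.png')[115:225,215:360]; cv2.imwrite('pics/c7.png',cv2.resize(c,None,fx=5,fy=5,interpolation=2))"
```

```text
t 16.3 [0.4154 0.1407 0.0556] edge [-0.13856884  0.66373597] 0.8392857142857143 yaw 7.889171410042102 red [650.4 169.5  48.6  35.7 -82.2] gap -9.944626420325255
whole [609.3 165.5 119.3  49.8   5.9] gap -11.204661627827772 plate yaw rel -1.9891714100421014
```

View pics/c7.png

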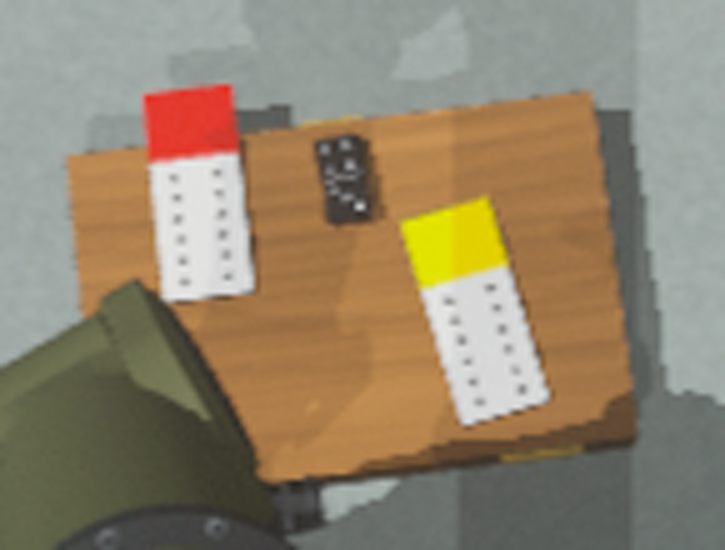

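The red end already sticks out past the edge. The boundary is still ~10.5 mm short, squareness is within 2°, and the dominoes and yellow plate haven't moved. I'll return along the same path and push 10 mm more.

Request:
send_rows --pt "-20 0 0 0 0 0" --pt "-50 0 0 0 0 0" --pt "-75 0 5 0 0 0" --pt "-95 0 15 0 0 0" --pt "-107 0 25 0 0 0" --pt "-113 0 30 0 0 0" --pt "-117 0 30 0 0 0" --pt "-120 0 30 0 0 0" --pt "-123 0 30 0 0 0" --pt "-125 0 30 0 0 0"

```text
time_s: 17.35
eef_pos: [0.5398, 0.1581, 0.0253]
tool_rot: [[-0.99, -0.138, 0.001], [-0.138, 0.99, 0.0], [-0.001, 0.0, -1.0]]
force: [-0.9, -0.3, -0.5]
gripper_width: 0.0004
gripper_force: 0.0
```

Request:
send_rows --pt "-2 0 0 0 0 0" --pt "-4 0 0 0 0 0" --pt "-6 0 0 0 0 0" --pt "-8 0 0 0 0 0" --pt "-9 0 0 0 0 0" --pt "-10 0 0 0 0 0" --pt "-10 0 0 0 0 0"

```text
time_s: 18.05
eef_pos: [0.5497, 0.1593, 0.0248]
tool_rot: [[-0.991, -0.137, 0.0], [-0.137, 0.991, -0.0], [-0.0, -0.0, -1.0]]
force: [-0.6, -0.3, 0.1]
gripper_width: 0.0004
gripper_force: 0.0
```

Request:
send_rows --pt "4 0 0 0 0 0" --pt "10 0 0 0 0 0" --pt "18 0 -5 0 0 0" --pt "30 0 -15 0 0 0" --pt "50 0 -25 0 0 0" --pt "75 0 -30 0 0 0" --pt "100 0 -30 0 0 0" --pt "125 0 -30 0 0 0" --pt "135 0 -30 0 0 0" --pt "135 0 -30 0 0 0"

```text
time_s: 19.05
eef_pos: [0.4146, 0.1406, 0.0555]
tool_rot: [[-0.99, -0.138, 0.0], [-0.138, 0.99, -0.0], [-0.0, -0.0, -1.0]]
force: [0.4, 0.3, 0.3]
gripper_width: 0.0002
gripper_force: 0.0
```

```bash
python3 -c "
from h import *
top2('t7')"
```

```text
t 19.05 [0.4146 0.1406 0.0555] edge [-0.13840537  0.66375998] 0.8214285714285714 yaw 7.879981746658671 red [660.2 171.3  46.6  35.4 -82.2] gap -0.04139776646456994
whole [618.8 167.2 118.7  48.7   7.3] gap -1.6125788335796507 plate yaw rel -0.579981746658671
```

The boundary is within ~1–2 mm of the edge and square to under 1°. Lifting clear and handing in.

Request:
send_rows --pt "0 0 -20 0 0 0" --pt "0 0 -50 0 0 0" --pt "0 0 -80 0 0 0" --pt "0 0 -80 0 0 0" --pt "0 0 -80 0 0 0"

```text
time_s: 19.6
eef_pos: [0.4174, 0.141, 0.1353]
tool_rot: [[-0.991, -0.137, 0.002], [-0.137, 0.991, 0.001], [-0.003, 0.001, -1.0]]
force: [0.0, -0.1, -1.6]
gripper_width: -0.0003
gripper_force: 0.0
```

```bash
python3 -c "
from h import *
top2('t8')
from plant import ticket
print(ticket.close_job())"
```

```text
t 19.6 [0.4174 0.141  0.1353] edge [-0.13958315  0.66374495] 0.8035714285714286 yaw 7.946184224235692 red [660.2 171.4  46.5  35.4 -82.2] gap 0.1839229931181947
whole [618.9 167.2 118.5  48.8   7.2] gap -1.3001491995278869 plate yaw rel -0.7461842242356918
the job is handed in; nothing more can be done
None
```

I handed the job in at about 20 s (no verdict came back): the red plate's white/red boundary measures about 1–2 mm from the clasp edge and under 1° from square, and the arm is clear of everything.

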